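# Draw the range gauge out to the round-headed mark

### The job

On the game table in the tap room, pull the knob of the sprung range gauge out along its slide until it is level with the brass mark that ends in a round disc, and hold it there for two seconds so that the players can see the range. Then ease it back home, without letting it snap back on its spring, and let go; do not push or tip the beer glass.

Things in the scene. Friction and masses are not known exactly. Their poses are not given: they have to be found in the camera images.
- gauge_slide (a joint): How far the slide is drawn out, m: 0 home, at most 0.17. Its spring pulls back with 2 N at home, 0.4 N more per 10 mm; let go when out, it snaps home. A flat steel bar 16 mm wide, 18 to 24 mm above the table, joins the knob to the aluminium housing (46 mm wide, 46 high, 220 long; its face 75 mm behind the knob's axis at home), on a dark wooden board 12 mm thick, 510 x 175 mm, fixed to the table.
- knob_mid (a point): Upright round pale wooden knob on the slide's end, 24 mm across, from 14 to 66 mm above the table; this point is on its axis, 45 mm above the table. Its x axis is level and points the way the knob is pulled out (away from the housing), z up, y level towards the side where the brass marks lie.
- round_mark (a point): Centre of the top of the round disc (26 mm) that ends the right brass mark, 15 mm above the table, 92 mm beside the slide's centre line. The mark is a fixed strip square to the slide, 6 mm wide, 3 mm proud. Axes parallel to the knob's: level means equal along x. It lies 45 to 150 mm out from the knob's home. The two wrong marks (plain strips, one short, one long) are at least 30 mm before or beyond it.
- glass_mid (a point): A loose empty stemmed beer glass, 165 mm tall and 70 mm across, standing upright beyond the far end of the board, about 0.3 m from the knob's home; this point is on its axis, 80 mm above the table.
Not all that is in view belongs to the job. Of the things that look like the part that bears glass_mid, the smallest one is meant.

How it is judged:
By the outcome, as a careful person would: the job done as asked, in the order asked, and still so for the second after the job is handed in, with the robot touching nothing.
It also fails if it takes over 40 s, if anything falls off the work surface, if the arm or the gripper's body presses on something with over 40 N, if the wrist force passes 120 N, or if a joint passes its speed limit or range.

### The arm

A 7-joint arm with a two-finger parallel gripper is mounted at the origin on the work surface. World frame = base frame: x ahead of the robot, y to its left, z up, the work surface at z = 0. Lengths are in m, angles in rad, forces in N, time in s.
With the tool pointing down it reaches from about 0.35 to 0.775 m from the base axis. Payload 3.1 kg.
Tool frame: the origin (TCP) lies on the mounting face of the last link; the fingertips stand 173 mm ahead of it and the grasp point (between the pads) lies 155 mm ahead of it; z points along the fingers, y is the line along which they close (so a half turn about z gives the same grasp; the last joint's range is limited). The gripper opens to 85 mm and grips with 20 to 120 N. Pads are 22 mm wide; open, the fingers measure 114 mm over their backs; the gripper's body (76 mm by 85 mm) begins 54 mm behind the grasp point. The pads swing forward as they close: fully open they stand 13 mm farther back than shut.
Start: joints at [-1.354, 0.311, 0.014, 1.512, -0.004, 1.319, -0.027], TCP at [0.141, 0.532, 0.405] pointing down, gripper open.
Joint ranges: [-2.7, 2.7], [-0.3, 1.91], [-1.27, 1.3], [0.12, 2.57], [-1.44, 4.58], [0.2, 2.03], [-3.05, 3.05]. Speed limits (rad/s): [2.79, 2.79, 3.14, 3.14, 3.14, 3.14, 3.14].

### API

Orientations are given as a unit quaternion [x, y, z, w].
In Python, from plant import read_state, vision, arm, look_for gives the robot as it stands.
- The arm moves only by the tool arm_command, never from a script. Its argument "moves" is a list of rows, each an object of numbers: "dx", "dy", "dz": the shift along the tool's x, y, z in cm; "spin": the turn about the tool's z in degrees; "claw": the finger opening in cm, from 0 to 8.54. In form: [{"dx": .., "dy": .., "dz": .., "spin": .., "claw": ..}, ...]. A call has 1 to 12 rows; each row shifts and turns the commanded pose from where the row before left it, along the tool's axes as they then stand; what a row does not reach is not made up. A row lasts 1/10 s, in which the tool goes at most 50 mm and 8.59 degrees, less where a joint would pass 70% of its speed; a pose out of reach is approached as far as the arm can. A call with a gripper value outside its range is refused whole. The fingers move at their own pace and stop on an object; "squeeze" is the grip in N (left out, the last holds). Time passes only in rows, so rows that do not move let the fingers close. It gives the time, the measured TCP pose, the force, the opening and the grip force at its end, in the units of the state.
- read_state(): the state, without advancing time (a new reading comes with each control period).
- vision.get_image(name): name is "side" or "top"; returns a dict with "img" (400x640x3 uint8, red, green, blue), "range_z" (400x640 float32, m along the optical axis (not along the pixel's ray), 0 where there is no reading), "intrinsics" (3x3 intrinsics, pixels), "view" (4x4, takes a point from world to camera coordinates). Camera axes: x right, y down, z forward; pixel columns grow to the right and rows downward; lengths in m; the calibration is good to about 2 mm. A picture is of the moment at which its call begins.
- arm.sign_off(): hands the job in; it is judged then, once.
Trained networks look in the newest picture that a camera, given by its name, has taken for a name from the list of things; names that differ only in an ending like _2 or _b are one class to them, and where a whole thing is asked for, a point or a joint stands for the part that bears it (a point fixed in the world has none). Each returns a list of dicts, best first, with "p" (0 to 1); they miss things now and then, are a little off and sometimes report something else, mostly with a low value. They report only what shows in the picture. A call takes as long as a camera call. They do not tell look-alikes from the thing itself.
- look_for(name, camera): "xyz" ([x, y, z] in m, in the coordinates of the camera as it stood for that picture, good to about 4 mm: the middle of the surface that is visible of it).
The state is a dict: "time_s": time; "joint_positions": joint angles; "qd": joint speeds; "joint_efforts": joint torques, N m; "tool_pos": TCP position; "tcp_rot": TCP orientation; "wrist_force": force on the tool from outside, world axes, zero at the start; "moment": the same for the moment, N m; "gripper_width": finger opening in m; "grip_force": force on a finger pad.
Only numpy, scipy, OpenCV 4.12 (cv2) and the standard library are available. Lean on these libraries where they do the work, as an engineer would, in place of code of your own. Each camera call takes 0.05 s, during which the arm holds its last target. There are 200 camera calls.

## Working session

There is one attempt and no reset: what is moved stays moved. The work goes in short steps, Python scripts to look and compute and a tool call to move; the robot and the scene stay as the last step left them, time stands still between calls to the robot, and variables do not carry over. Pictures are saved under pics/ and viewed, at most 10 in all, crops included, and the job is handed in when it is done.

Besides the shell and the picture viewer there is one more tool, called after "Call:" as name(argument=value, ...), one argument or row to a line, values as JSON. arm_command: Moves the arm, as the interface text tells. Its arguments: {"type":"object","properties":{"moves":{"type":"array"},"squeeze":{"type":"number"}},"required":["moves"]}

```bash
mkdir -p pics; cat > h.py <<'E'
import numpy as np, cv2
from plant import read_state, vision, arm, look_for
def w(im,c): 
    V=np.array(im["view"]); return (np.linalg.inv(V)@np.append(c,1))[:3]
def px2w(im,u,v,z=None):
    K=np.array(im["intrinsics"]); r=np.linalg.inv(K)@[u,v,1]
    if z is None: return w(im,r*im["range_z"][int(v),int(u)])
    o=w(im,[0,0,0]); d=w(im,r)-o; return o+d*(z-o[2])/d[2]
def save(im,n,crop=None,s=1):
    a=im["img"][:,:,::-1]
    if crop: x0,y0,x1,y1=crop; a=a[y0:y1,x0:x1]
    cv2.imwrite("pics/"+n,cv2.resize(a,None,fx=s,fy=s,interpolation=cv2.INTER_CUBIC))
E
python3 - <<'E'
from h import *
np.set_printoptions(precision=4,suppress=True)
for c in("top","side"):
    im=vision.get_image(c); save(im,c+"1.png"); np.savez(c+".npz",**im)
    print(c,w(im,[0,0,0]))
    for n in("knob_mid","glass_mid","gauge_slide","round_mark"):
        try: print(n,[(round(d["p"],2),w(im,d["xyz"])) for d in look_for(n,c)])
        except Exception as e: print(n,e)
s=read_state(); print({k:s[k] for k in("time_s","tool_pos","tcp_rot","wrist_force","gripper_width")})
E
```

```text
top [ 0.4108 -0.0297  0.7437]
knob_mid [(0.96, array([0.5175, 0.1713, 0.0266]))]
glass_mid [(0.86, array([ 0.4426, -0.2459,  0.2156])), (0.72, array([ 0.4393, -0.13  ,  0.1626])), (0.67, array([ 0.5684, -0.1565,  0.2127]))]
gauge_slide [(0.71, array([0.5164, 0.1707, 0.0239]))]
round_mark [(0.85, array([0.5777, 0.0511, 0.016 ]))]
side [ 0.1508 -0.1862  0.5659]
knob_mid [(0.91, array([0.5125, 0.1548, 0.0271]))]
glass_mid [(0.98, array([ 0.4244, -0.2534,  0.1838])), (0.68, array([ 0.4265, -0.1389,  0.1407])), (0.61, array([ 0.5553, -0.1642,  0.1759]))]
gauge_slide [(0.69, array([0.5169, 0.1522, 0.0227])), (0.6, array([ 0.4297, -0.138 ,  0.1398]))]
round_mark [(0.69, array([0.5769, 0.0563, 0.0215]))]
{'time_s': 0.5, 'tool_pos': array([0.1407, 0.5317, 0.4046]), 'tcp_rot': array([ 0.129 ,  0.9916, -0.0001, -0.    ]), 'wrist_force': array([ 0.0192, -0.2343,  0.4747]), 'gripper_width': 0.08539793635384835}
```

View pics/top1.png

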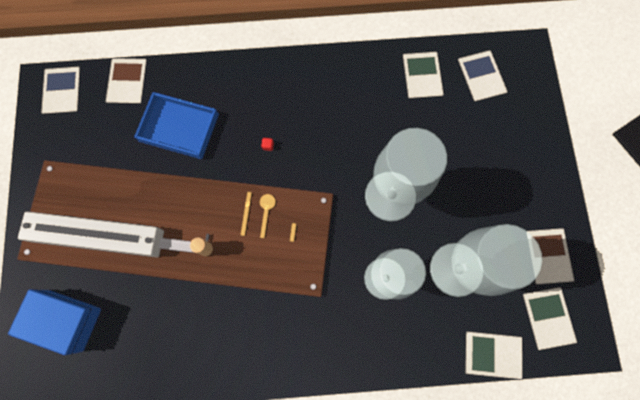

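View pics/side1.png

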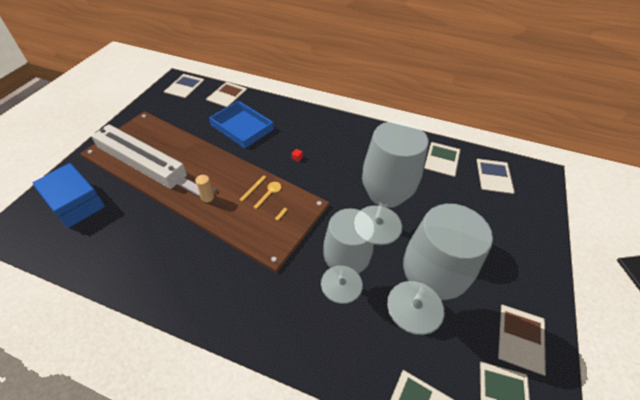

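The top view shows the knob at (200,245) and the housing to its left. The marks are a long strip (246,214), the disc mark (267,201) and a short strip (293,232). The glasses stand at bases (388,278), (390,195) and (458,270); the first is the smallest and nearest. In the side view the disc is at (274,187) and the knob at (205,188).

```bash
python3 - <<'E'
from h import *
np.set_printoptions(precision=4,suppress=True)
im=dict(np.load("top.npz"))
K=im["intrinsics"];V=np.linalg.inv(im["view"]);Z=im["range_z"]
v,u=np.mgrid[:400,:640]
P=np.stack([(u-K[0,2])/K[0,0]*Z,(v-K[1,2])/K[1,1]*Z,Z,np.ones_like(Z)],-1)@V.T
P=P[...,:3]; z=P[...,2]
m=(u<175)&(u>10)&(v>200)&(v<262)&(z>.040)&(z<.052)&(Z>0)
r=cv2.minAreaRect((P[m][:,:2]*1000).astype(np.float32)); print("housing",r,m.sum(),np.median(z[m]))
c=np.array(r[0])/1000
b=cv2.boxPoints(r)/1000; e=[b[1]-b[0],b[2]-b[1]]; d=max(e,key=np.linalg.norm); d/=np.linalg.norm(d)
if d[1]>0:d=-d
print("dir",d,"face",c+d*.11,"knob from housing",c+d*.185)
m=(u>185)&(u<220)&(v>228)&(v<260)&(z>.058)&(z<.072)&(Z>0)
k=P[m].mean(0); print("knob top",k,m.sum(),cv2.minEnclosingCircle((P[m][:,:2]*1000).astype(np.float32)))
h=cv2.cvtColor(im["img"],cv2.COLOR_RGB2HSV)
y=((h[...,0]>15)&(h[...,0]<32)&(h[...,1]>110)&(h[...,2]>120)&(u>225)&(u<310)&(v>180)&(v<250)).astype(np.uint8)
n,l,st,ce=cv2.connectedComponentsWithStats(y)
n2=np.array([-d[1],d[0]])
for i in range(1,n):
    if st[i,4]<15: continue
    q=np.array([px2w(im,a,b2,.015)[:2] for b2,a in zip(*np.where(l==i))])
    s=(q-c)@d-.185; t=(q-c)@n2
    print(st[i],"s med",np.median(s),s.min(),s.max(),"t",t.min(),t.max(), "mean z",np.median(z[l==i]))
    far=np.abs(t-92e-3*np.sign(t.mean()))<.014; print("  end s",s[far].mean() if far.any() else None, q[far].mean(0) if far.any() else None)
print("knob s,t",(k[:2]-c)@d-.185,(k[:2]-c)@n2)
save(im,"crop.png",(180,170,420,310),3)
E
```

```text
housing ((548.103515625, 333.7228698730469), (221.09840393066406, 46.27509689331055), 78.9238510131836) 3868 0.04537850608129679
dir [-0.1921 -0.9814] face [0.527  0.2258] knob from housing [0.5126 0.1522]
knob top [0.5121 0.1519 0.065 ] 192 ((512.371337890625, 152.64024353027344), 11.770756721496582)
[241 192  11  44 208] s med 0.05592846430533442 0.051763817649286475 0.05992806040957668 t 0.02993345052359405 0.10509127995296823 mean z 0.013751300224852658
  end s 0.05595596583210686 [0.5915 0.0797]
[260 194  16  44 341] s med 0.08913558471533772 0.07618991708727091 0.10283261860732351 t 0.03035116979042696 0.10563539285522791 mean z 0.014148266830474099
  end s 0.08933360123913801 [0.5859 0.0468]
[290 223   6  19  85] s med 0.1389073310401025 0.13489556284720172 0.1427910214942923 t 0.029805683943734923 0.06059833591647197 mean z 0.014020606402426528
  end s None None
knob s,t 0.00035199716839418027 -0.0003527563299615876
```

View pics/crop.png

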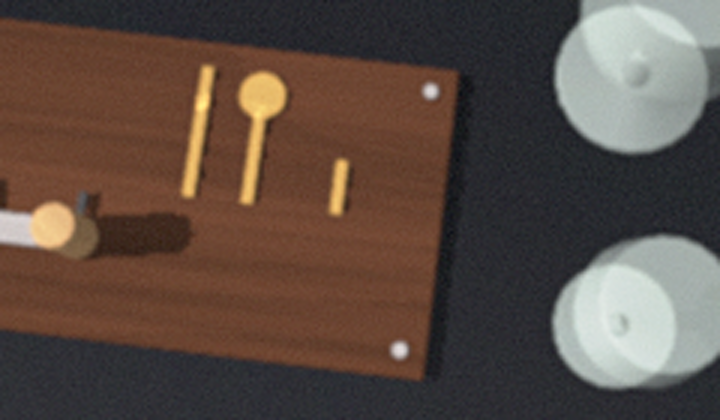

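The crop confirms the middle mark, which ends in the disc at crop (262,95), is right: s ≈ 89 mm along the slide. The plain ones at 56 and 139 mm are the wrong marks. The smallest glass is at crop (620,325). The housing and knob-top measurements agree to within 0.5 mm. I'll grip along the slide, with one finger behind the knob.

Call:
arm_command(
  moves=[
    {"dx": 0, "dy": 0, "dz": 2, "spin": -3.75, "claw": 6},
    {"dx": -4, "dy": -2.75, "dz": 0, "spin": 0, "claw": 6},
    {"dx": -4, "dy": -2.75, "dz": 0, "spin": 0, "claw": 6},
    {"dx": -4, "dy": -2.75, "dz": 0, "spin": 0, "claw": 6},
    {"dx": -4, "dy": -2.75, "dz": 0, "spin": 0, "claw": 6},
    {"dx": -4, "dy": -2.75, "dz": 0, "spin": 0, "claw": 6},
    {"dx": -4, "dy": -2.75, "dz": 0, "spin": 0, "claw": 6},
    {"dx": -4, "dy": -2.75, "dz": 0, "spin": 0, "claw": 6},
    {"dx": -4, "dy": -2.75, "dz": 0, "spin": 0, "claw": 6},
    {"dx": -4, "dy": -2.75, "dz": 0, "spin": 0, "claw": 6},
    {"dx": -4, "dy": -2.75, "dz": 0, "spin": 0, "claw": 6},
    {"dx": 0, "dy": 0, "dz": 0, "spin": 0, "claw": 6},
  ],
  squeeze=40,
)

```text
time_s: 1.7
tool_pos: [0.4849, 0.1771, 0.3852]
tcp_rot: [0.104, 0.995, -0.002, 0.003]
wrist_force: [-0.7, 0.1, 0.1]
gripper_width: 0.0596
grip_force: 0.0
```

```bash
cat >> h.py <<'E'
from scipy.spatial.transform import Rotation as Ro
def rep(s_t,z=.203):
    s=read_state(); R=Ro.from_quat(s["tcp_rot"]).as_matrix()
    d=np.array([-.1921,-.9814,0]); h=np.array([.5124,.1521,z])
    p=np.array(s["tool_pos"])+R[:,2]*.155
    print("t",s["time_s"],"tcp",s["tool_pos"],"s",(p-h)@d,"move cm",R.T@(h+d*s_t-s["tool_pos"])*100,"spin",np.degrees(np.arctan2(*(R.T@-d)[[0,1]])),"tilt",R[:,2],"F",s["wrist_force"],"w",s["gripper_width"],s["grip_force"])
E
python3 -c "
from h import *
np.set_printoptions(precision=4,suppress=True)
rep(0)"
```

```text
t 1.7 tcp [0.4849 0.1771 0.3852] s -0.018622267414660075 move cm [-3.0989 -1.8065 18.2476] spin 0.8197023802845402 tilt [ 0.0049 -0.0052 -1.    ] F [-0.6645  0.0658  0.0784] w 0.05964747325325846 0.0
```

Call:
arm_command(
  moves=[
    {"dx": -1.9, "dy": -1.3, "dz": 2, "spin": 0, "claw": 6},
    {"dx": -1.9, "dy": -1.3, "dz": 3, "spin": 0, "claw": 6},
    {"dx": 0, "dy": 0, "dz": 3, "spin": 0, "claw": 6},
    {"dx": 0, "dy": 0, "dz": 0, "spin": 0, "claw": 6},
    {"dx": 0, "dy": 0, "dz": 0, "spin": 0, "claw": 6},
    {"dx": 0, "dy": 0, "dz": 0, "spin": 0, "claw": 6},
  ],
)

```text
time_s: 2.3
tool_pos: [0.5132, 0.1532, 0.3066]
tcp_rot: [0.096, 0.995, 0.001, 0.001]
wrist_force: [0.2, -0.5, 0.6]
gripper_width: 0.06
grip_force: 0.0
```

```bash
python3 -c "
from h import *
np.set_printoptions(precision=4,suppress=True)
rep(0)"
```

```text
t 2.3 tcp [0.5132 0.1532 0.3066] s -0.0015743706384036113 move cm [ 0.0886 -0.146  10.3563] spin -0.08686707071361054 tilt [ 0.0031  0.0016 -1.    ] F [ 0.1698 -0.527   0.5923] w 0.060049975334046185 0.0
```

Call:
arm_command(
  moves=[
    {"dx": 0.05, "dy": -0.1, "dz": 2.5, "spin": 0, "claw": 6},
    {"dx": 0, "dy": 0, "dz": 2.5, "spin": 0, "claw": 6},
    {"dx": 0, "dy": 0, "dz": 2.5, "spin": 0, "claw": 6},
    {"dx": 0, "dy": 0, "dz": 1.5, "spin": 0, "claw": 6},
    {"dx": 0, "dy": 0, "dz": 1.2, "spin": 0, "claw": 6},
    {"dx": 0, "dy": 0, "dz": 0, "spin": 0, "claw": 6},
    {"dx": 0, "dy": 0, "dz": 0, "spin": 0, "claw": 6},
    {"dx": 0, "dy": 0, "dz": 0, "spin": 0, "claw": 6},
  ],
)

```text
time_s: 3.1
tool_pos: [0.5129, 0.1516, 0.2041]
tcp_rot: [0.096, 0.995, 0.001, 0.001]
wrist_force: [0.2, -0.3, 0.6]
gripper_width: 0.06
grip_force: 0.0
```

```bash
python3 -c "
from h import *
np.set_printoptions(precision=4,suppress=True)
rep(0)
im=vision.get_image('side');save(im,'side2.png',(120,80,320,230),4)"
```

```text
t 3.1 tcp [0.5129 0.1516 0.2041] s 0.00015986403226239166 move cm [0.0561 0.0403 0.113 ] spin -0.016386899963698277 tilt [ 0.0028  0.0011 -1.    ] F [ 0.2267 -0.3334  0.5997] w 0.05996917917779058 0.0
```

View pics/side2.png

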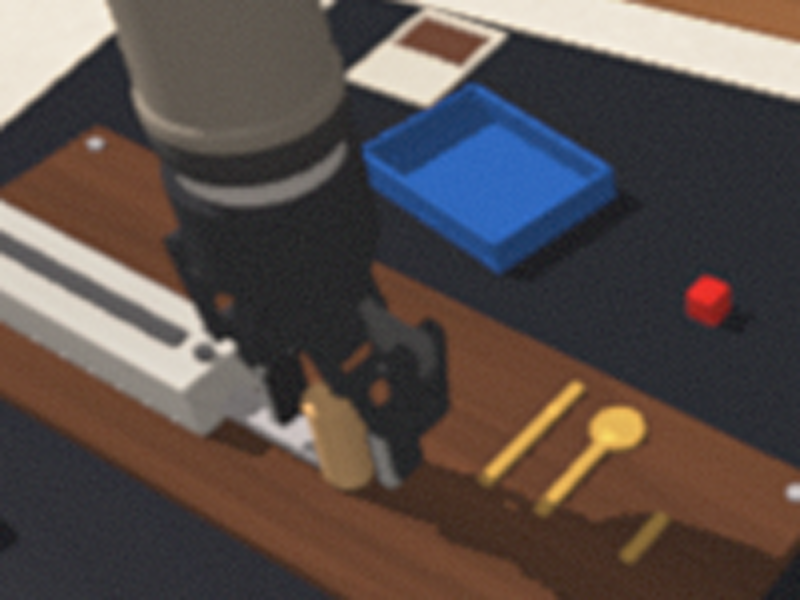

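The fingers straddle the knob at crop (335,435). One pad is behind it over the bar and the other is in front, both clear. Closing now.

Call:
arm_command(
  moves=[
    {"dx": 0, "dy": 0, "dz": 0, "spin": 0, "claw": 3.5},
    {"dx": 0, "dy": 0, "dz": 0, "spin": 0, "claw": 2.8},
    {"dx": 0, "dy": 0, "dz": 0, "spin": 0, "claw": 2},
    {"dx": 0, "dy": 0, "dz": 0, "spin": 0, "claw": 1.5},
    {"dx": 0, "dy": 0, "dz": 0, "spin": 0, "claw": 1.5},
    {"dx": 0, "dy": 0, "dz": 0, "spin": 0, "claw": 1.5},
    {"dx": 0, "dy": 0, "dz": 0, "spin": 0, "claw": 1.5},
    {"dx": 0, "dy": 0, "dz": 0, "spin": 0, "claw": 1.5},
  ],
  squeeze=40,
)

```text
time_s: 3.95
tool_pos: [0.5124, 0.1519, 0.2034]
tcp_rot: [0.096, 0.995, 0.001, 0.001]
wrist_force: [-0.1, 2.2, 5.4]
gripper_width: 0.0229
grip_force: 39.4
```

```bash
python3 -c "
from h import *
np.set_printoptions(precision=4,suppress=True)
rep(.0892)"
```

```text
t 3.95 tcp [0.5124 0.1519 0.2034] s 2.2143236108703628e-05 move cm [ 0.0098 -8.8961  0.0245] spin -0.022212587458617865 tilt [ 0.0013  0.0012 -1.    ] F [-0.0906  2.2444  5.3903] w 0.022895369625677783 39.3568879365921
```

Call:
arm_command(
  moves=[
    {"dx": 0, "dy": -0.4, "dz": 0, "spin": 0, "claw": 1.5},
    {"dx": 0, "dy": -0.8, "dz": 0, "spin": 0, "claw": 1.5},
    {"dx": 0, "dy": -1, "dz": 0, "spin": 0, "claw": 1.5},
    {"dx": 0, "dy": -1, "dz": 0, "spin": 0, "claw": 1.5},
    {"dx": 0, "dy": -1, "dz": 0, "spin": 0, "claw": 1.5},
    {"dx": 0, "dy": -1, "dz": 0, "spin": 0, "claw": 1.5},
    {"dx": 0, "dy": -1, "dz": 0, "spin": 0, "claw": 1.5},
    {"dx": 0, "dy": -1, "dz": 0, "spin": 0, "claw": 1.5},
    {"dx": 0, "dy": -0.8, "dz": 0, "spin": 0, "claw": 1.5},
    {"dx": 0, "dy": -0.6, "dz": 0, "spin": 0, "claw": 1.5},
    {"dx": 0, "dy": -0.3, "dz": 0, "spin": 0, "claw": 1.5},
    {"dx": 0, "dy": 0, "dz": 0, "spin": 0, "claw": 1.5},
  ],
)

```text
time_s: 5.15
tool_pos: [0.4953, 0.0649, 0.2034]
tcp_rot: [0.096, 0.995, 0.001, 0.001]
wrist_force: [0.6, 5.3, 5.4]
gripper_width: 0.0232
grip_force: 39.4
```

```bash
python3 -c "
from h import *
np.set_printoptions(precision=4,suppress=True)
rep(.0892)
im=vision.get_image('side');save(im,'side3.png',(160,100,360,250),4)
vision.get_image('top')
rep(.0892)"
```

```text
t 5.15 tcp [0.4953 0.0649 0.2034] s 0.08844878819463062 move cm [-0.0022 -0.0344  0.0356] spin -0.019857601081213573 tilt [ 0.0015  0.0024 -1.    ] F [0.6277 5.2669 5.4037] w 0.023163476210513564 39.42411661148071
t 5.25 tcp [0.4954 0.0653 0.2034] s 0.08799844413012041 move cm [-0.0022 -0.076   0.0365] spin -0.04934094654148958 tilt [ 0.0016  0.0026 -1.    ] F [-0.498   5.3554  5.1457] w 0.02297959641717243 39.43864703178406
```

View pics/side3.png

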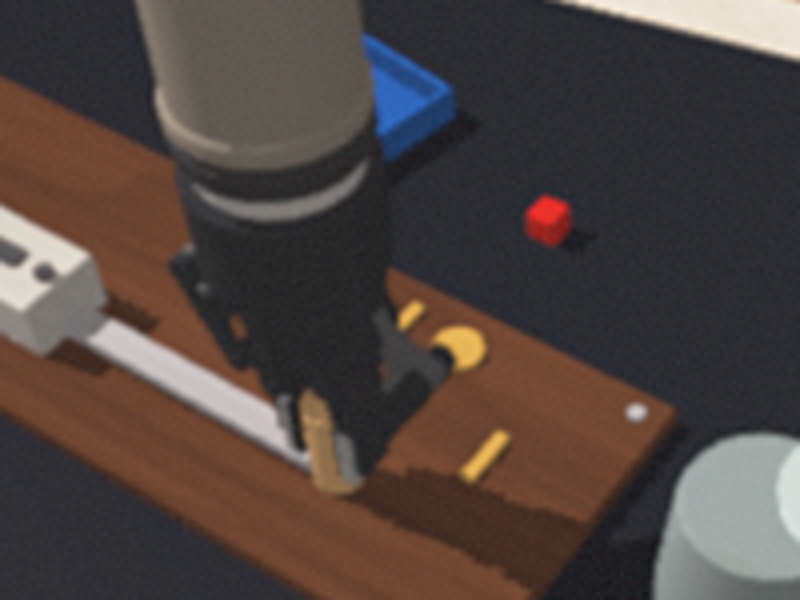

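The knob at crop (325,440) is held and drawn out, with the bar visible behind it and the glass well clear. I'll trim by about 1 mm and hold.

Call:
arm_command(
  moves=[
    {"dx": 0, "dy": -0.1, "dz": 0},
    {"dx": 0, "dy": 0, "dz": 0},
    {"dx": 0, "dy": 0, "dz": 0},
    {"dx": 0, "dy": 0, "dz": 0},
    {"dx": 0, "dy": 0, "dz": 0},
    {"dx": 0, "dy": 0, "dz": 0},
    {"dx": 0, "dy": 0, "dz": 0},
    {"dx": 0, "dy": 0, "dz": 0},
    {"dx": 0, "dy": 0, "dz": 0},
    {"dx": 0, "dy": 0, "dz": 0},
    {"dx": 0, "dy": 0, "dz": 0},
    {"dx": 0, "dy": 0, "dz": 0},
  ],
)

```text
validation failed for argument at $.mo...
```

```bash
python3 -c "
from h import *
np.set_printoptions(precision=4,suppress=True)
rep(.0892)"
```

```text
t 5.25 tcp [0.4954 0.0653 0.2034] s 0.08799844413012041 move cm [-0.0022 -0.076   0.0365] spin -0.04934094654148958 tilt [ 0.0016  0.0026 -1.    ] F [-0.498   5.3554  5.1457] w 0.02297959641717243 39.43864703178406
```

Call:
arm_command(
  moves=[
    {"dx": 0, "dy": 0, "dz": 0},
    {"dx": 0, "dy": 0, "dz": 0},
    {"dx": 0, "dy": 0, "dz": 0},
    {"dx": 0, "dy": 0, "dz": 0},
    {"dx": 0, "dy": 0, "dz": 0},
    {"dx": 0, "dy": 0, "dz": 0},
    {"dx": 0, "dy": 0, "dz": 0},
    {"dx": 0, "dy": 0, "dz": 0},
    {"dx": 0, "dy": 0, "dz": 0},
    {"dx": 0, "dy": 0, "dz": 0},
    {"dx": 0, "dy": 0, "dz": 0},
    {"dx": 0, "dy": 0, "dz": 0},
  ],
)

```text
validation failed for argument at $.mo...
```

```bash
python3 -c "
from h import *
np.set_printoptions(precision=4,suppress=True)
rep(0)"
```

```text
t 5.25 tcp [0.4954 0.0653 0.2034] s 0.08799844413012041 move cm [-0.0099  8.8441  0.0622] spin -0.04934094654148958 tilt [ 0.0016  0.0026 -1.    ] F [-0.498   5.3554  5.1457] w 0.02297959641717243 39.43864703178406
```

All the row fields are required, so neither call ran. Resending with full rows.

Call:
arm_command(
  moves=[
    {"dx": 0, "dy": -0.1, "dz": 0, "spin": 0, "claw": 1.5},
    {"dx": 0, "dy": 0, "dz": 0, "spin": 0, "claw": 1.5},
    {"dx": 0, "dy": 0, "dz": 0, "spin": 0, "claw": 1.5},
    {"dx": 0, "dy": 0, "dz": 0, "spin": 0, "claw": 1.5},
    {"dx": 0, "dy": 0, "dz": 0, "spin": 0, "claw": 1.5},
    {"dx": 0, "dy": 0, "dz": 0, "spin": 0, "claw": 1.5},
    {"dx": 0, "dy": 0, "dz": 0, "spin": 0, "claw": 1.5},
    {"dx": 0, "dy": 0, "dz": 0, "spin": 0, "claw": 1.5},
    {"dx": 0, "dy": 0, "dz": 0, "spin": 0, "claw": 1.5},
    {"dx": 0, "dy": 0, "dz": 0, "spin": 0, "claw": 1.5},
    {"dx": 0, "dy": 0, "dz": 0, "spin": 0, "claw": 1.5},
    {"dx": 0, "dy": 0, "dz": 0, "spin": 0, "claw": 1.5},
  ],
)

```text
time_s: 6.45
tool_pos: [0.4952, 0.0645, 0.2034]
tcp_rot: [0.096, 0.995, 0.001, 0.001]
wrist_force: [0.6, 5.6, 5.9]
gripper_width: 0.0231
grip_force: 39.5
```

```bash
python3 -c "
from h import *
np.set_printoptions(precision=4,suppress=True)
rep(.0892)"
```

```text
t 6.45 tcp [0.4952 0.0645 0.2034] s 0.08879076660547817 move cm [-0.0029  0.0042  0.0379] spin -0.07325321861880224 tilt [ 0.0017  0.0027 -1.    ] F [0.6163 5.5764 5.9213] w 0.023055477612945952 39.45495843887329
```

Call:
arm_command(
  moves=[
    {"dx": 0, "dy": 0, "dz": 0, "spin": 0, "claw": 1.5},
    {"dx": 0, "dy": 0, "dz": 0, "spin": 0, "claw": 1.5},
    {"dx": 0, "dy": 0, "dz": 0, "spin": 0, "claw": 1.5},
    {"dx": 0, "dy": 0, "dz": 0, "spin": 0, "claw": 1.5},
    {"dx": 0, "dy": 0, "dz": 0, "spin": 0, "claw": 1.5},
    {"dx": 0, "dy": 0, "dz": 0, "spin": 0, "claw": 1.5},
    {"dx": 0, "dy": 0, "dz": 0, "spin": 0, "claw": 1.5},
    {"dx": 0, "dy": 0, "dz": 0, "spin": 0, "claw": 1.5},
    {"dx": 0, "dy": 0, "dz": 0, "spin": 0, "claw": 1.5},
    {"dx": 0, "dy": 0, "dz": 0, "spin": 0, "claw": 1.5},
    {"dx": 0, "dy": 0, "dz": 0, "spin": 0, "claw": 1.5},
    {"dx": 0, "dy": 0, "dz": 0, "spin": 0, "claw": 1.5},
  ],
)

```text
time_s: 7.65
tool_pos: [0.4952, 0.0645, 0.2034]
tcp_rot: [0.096, 0.995, 0.001, 0.001]
wrist_force: [0.3, 5.3, 5.4]
gripper_width: 0.0231
grip_force: 39.5
```

```bash
python3 -c "
from h import *
np.set_printoptions(precision=4,suppress=True)
rep(0)"
```

```text
t 7.65 tcp [0.4952 0.0645 0.2034] s 0.08877913007025051 move cm [-0.0126  8.9233  0.0636] spin -0.07208078149442801 tilt [ 0.0017  0.0027 -1.    ] F [0.3457 5.3385 5.4067] w 0.023093553332499194 39.45444881916046
```

Call:
arm_command(
  moves=[
    {"dx": 0, "dy": 0, "dz": 0, "spin": 0, "claw": 1.5},
    {"dx": 0, "dy": 0, "dz": 0, "spin": 0, "claw": 1.5},
    {"dx": 0, "dy": 0, "dz": 0, "spin": 0, "claw": 1.5},
    {"dx": 0, "dy": 0, "dz": 0, "spin": 0, "claw": 1.5},
    {"dx": 0, "dy": 0.3, "dz": 0, "spin": 0, "claw": 1.5},
    {"dx": 0, "dy": 0.6, "dz": 0, "spin": 0, "claw": 1.5},
    {"dx": 0, "dy": 0.6, "dz": 0, "spin": 0, "claw": 1.5},
    {"dx": 0, "dy": 0.6, "dz": 0, "spin": 0, "claw": 1.5},
    {"dx": 0, "dy": 0.6, "dz": 0, "spin": 0, "claw": 1.5},
    {"dx": 0, "dy": 0.6, "dz": 0, "spin": 0, "claw": 1.5},
    {"dx": 0, "dy": 0.6, "dz": 0, "spin": 0, "claw": 1.5},
    {"dx": 0, "dy": 0.6, "dz": 0, "spin": 0, "claw": 1.5},
  ],
)

```text
time_s: 8.85
tool_pos: [0.5038, 0.1081, 0.2034]
tcp_rot: [0.096, 0.995, 0.001, 0.001]
wrist_force: [0.0, 3.1, 7.3]
gripper_width: 0.0231
grip_force: 39.4
```

Call:
arm_command(
  moves=[
    {"dx": 0, "dy": 0.6, "dz": 0, "spin": 0, "claw": 1.5},
    {"dx": 0, "dy": 0.6, "dz": 0, "spin": 0, "claw": 1.5},
    {"dx": 0, "dy": 0.6, "dz": 0, "spin": 0, "claw": 1.5},
    {"dx": 0, "dy": 0.6, "dz": 0, "spin": 0, "claw": 1.5},
    {"dx": 0, "dy": 0.6, "dz": 0, "spin": 0, "claw": 1.5},
    {"dx": 0, "dy": 0.5, "dz": 0, "spin": 0, "claw": 1.5},
    {"dx": 0, "dy": 0.4, "dz": 0, "spin": 0, "claw": 1.5},
    {"dx": 0, "dy": 0.3, "dz": 0, "spin": 0, "claw": 1.5},
    {"dx": 0, "dy": 0, "dz": 0, "spin": 0, "claw": 1.5},
    {"dx": 0, "dy": 0, "dz": 0, "spin": 0, "claw": 1.5},
  ],
)

```text
time_s: 9.85
tool_pos: [0.5118, 0.1487, 0.2034]
tcp_rot: [0.096, 0.995, 0.001, 0.0]
wrist_force: [-1.2, 2.1, 5.4]
gripper_width: 0.0231
grip_force: 39.5
```

```bash
python3 -c "
from h import *
np.set_printoptions(precision=4,suppress=True)
rep(0)"
```

```text
t 9.85 tcp [0.5118 0.1487 0.2034] s 0.003306202203729558 move cm [0.0049 0.3477 0.0375] spin -0.025720512178851827 tilt [ 0.001   0.0009 -1.    ] F [-1.1596  2.1008  5.4262] w 0.023082422861384067 39.453266859054565
```

Call:
arm_command(
  moves=[
    {"dx": 0, "dy": 0.2, "dz": 0, "spin": 0, "claw": 1.5},
    {"dx": 0, "dy": 0.15, "dz": 0, "spin": 0, "claw": 1.5},
    {"dx": 0, "dy": 0, "dz": 0, "spin": 0, "claw": 1.5},
    {"dx": 0, "dy": 0, "dz": 0, "spin": 0, "claw": 1.5},
    {"dx": 0, "dy": 0, "dz": 0, "spin": 0, "claw": 1.5},
  ],
)

```text
time_s: 10.35
tool_pos: [0.5124, 0.1519, 0.2034]
tcp_rot: [0.096, 0.995, 0.0, 0.0]
wrist_force: [-1.1, 2.9, 6.0]
gripper_width: 0.0233
grip_force: 39.5
```

```bash
python3 -c "
from h import *
np.set_printoptions(precision=4,suppress=True)
rep(0)"
```

```text
t 10.35 tcp [0.5124 0.1519 0.2034] s 5.3972110259248364e-05 move cm [0.0077 0.0196 0.0368] spin -0.005894687968521261 tilt [ 0.001   0.0008 -1.    ] F [-1.1485  2.894   5.9865] w 0.023314648908811558 39.4642835855484
```

Call:
arm_command(
  moves=[
    {"dx": 0, "dy": 0.05, "dz": 0, "spin": 0, "claw": 1.5},
    {"dx": 0, "dy": 0, "dz": 0, "spin": 0, "claw": 1.5},
    {"dx": 0, "dy": 0, "dz": 0, "spin": 0, "claw": 2.5},
    {"dx": 0, "dy": 0, "dz": 0, "spin": 0, "claw": 3},
    {"dx": 0, "dy": 0, "dz": 0, "spin": 0, "claw": 4},
    {"dx": 0, "dy": 0, "dz": 0, "spin": 0, "claw": 6},
    {"dx": 0, "dy": 0, "dz": 0, "spin": 0, "claw": 6},
    {"dx": 0, "dy": 0, "dz": 0, "spin": 0, "claw": 6},
    {"dx": 0, "dy": 0, "dz": 0, "spin": 0, "claw": 6},
  ],
)

```text
time_s: 11.25
tool_pos: [0.5122, 0.1521, 0.2026]
tcp_rot: [0.097, 0.995, -0.0, -0.0]
wrist_force: [0.4, 0.3, -0.3]
gripper_width: 0.0598
grip_force: 0.0
```

Call:
arm_command(
  moves=[
    {"dx": 0, "dy": 0, "dz": -1, "spin": 0, "claw": 6},
    {"dx": 0, "dy": 0, "dz": -2, "spin": 0, "claw": 6},
    {"dx": 0, "dy": 0, "dz": -3, "spin": 0, "claw": 6},
    {"dx": 0, "dy": 0, "dz": -3, "spin": 0, "claw": 6},
    {"dx": 0, "dy": 0, "dz": -3, "spin": 0, "claw": 6},
    {"dx": 0, "dy": 3, "dz": -1, "spin": 0, "claw": 6},
    {"dx": 0, "dy": 4, "dz": 0, "spin": 0, "claw": 6},
    {"dx": 0, "dy": 4, "dz": 0, "spin": 0, "claw": 6},
    {"dx": 0, "dy": 4, "dz": 0, "spin": 0, "claw": 6},
    {"dx": 0, "dy": 2, "dz": 0, "spin": 0, "claw": 6},
    {"dx": 0, "dy": 0, "dz": 0, "spin": 0, "claw": 6},
    {"dx": 0, "dy": 0, "dz": 0, "spin": 0, "claw": 6},
  ],
)

```text
time_s: 12.45
tool_pos: [0.5449, 0.3187, 0.333]
tcp_rot: [0.096, 0.995, -0.001, 0.0]
wrist_force: [0.6, -0.1, 0.3]
gripper_width: 0.0599
grip_force: 0.0
```

```bash
python3 -c "
from h import *
np.set_printoptions(precision=4,suppress=True)
rep(0)
im=vision.get_image('side');save(im,'side4.png')
for n in('knob_mid','glass_mid'): print(n,[(round(d['p'],2),w(im,d['xyz'])) for d in look_for(n,'side')])"
```

```text
t 12.45 tcp [0.5449 0.3187 0.333 ] s -0.1695705532336382 move cm [  0.001  -16.9597  13.0165] spin -0.020462409803446772 tilt [ 0.0002 -0.0013 -1.    ] F [ 0.5556 -0.0501  0.3431] w 0.05993551034074617 0.0
knob_mid [(0.89, array([0.5088, 0.1564, 0.0296]))]
glass_mid [(0.84, array([ 0.4228, -0.2538,  0.1847])), (0.81, array([ 0.4278, -0.1398,  0.1384])), (0.57, array([ 0.5574, -0.1651,  0.1768]))]
```

View pics/side4.png

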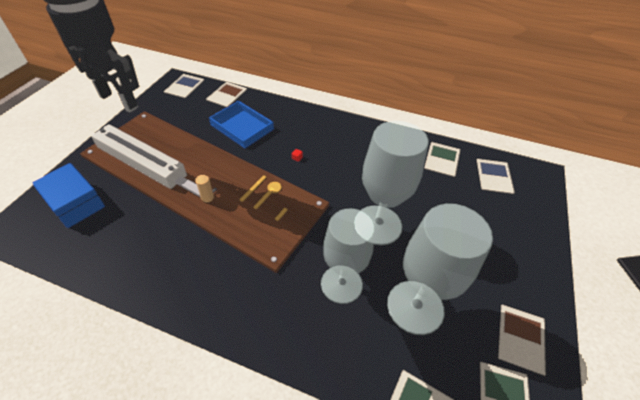

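The knob is home at (205,188), the same pixel as at the start. The glasses haven't moved and the arm is clear.

```bash
python3 -c "
from plant import arm
print(arm.sign_off())"
```

```text
the job is handed in; nothing more can be done
None
```

I pulled the knob out level with the round-disc mark (about 89 mm), held it there for over two seconds, eased it home and let go; the glasses did not move, and the job is handed in.

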